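Park the bakery caddy and set its brake

ROBOT

A 7-joint arm with a two-finger parallel gripper is mounted at the origin on the work surface. World frame = base frame: x ahead of the robot, y to its left, z up, the work surface at z = 0. Lengths are in m, angles in degrees, forces in N, time in s.
With the tool pointing down it reaches from about 0.425 to 0.875 m from the base axis. Payload 4.7 kg.
Tool frame: the origin (TCP) lies at the very end of the fingers, on their centre line; the grasp point (between the pads) lies 19 mm behind it (env.grasp_offset is the distance from the TCP to the grasp point, in m); z points along the fingers, y is the line along which they close (so a half turn about z gives the same grasp; the last joint's range is limited). The gripper opens to 87 mm and grips with 3 to 60 N. Pads are 19 mm wide; open, the fingers measure 117 mm over their backs; the gripper's body (75 mm by 190 mm) begins 51 mm behind the grasp point.
Start: joints at [69.907, 18.392, -4.016, 83.108, 1.295, 78.541, -3.26], TCP at [0.232, -0.607, 0.223] pointing down, gripper open.
Joint ranges: [-163.93, 163.93], [-17.29, 119.83], [-79.2, 71.16], [3.27, 140.29], [-89.18, 269.18], [5.43, 117.66], [-154.24, 154.24]. Speed limits (degrees/s): [147.25, 147.25, 180, 180, 180, 180, 180].

INTERFACE

Orientations are given as [roll, pitch, yaw] about the fixed x, y, z axes, in that order (R = Rz(yaw) Ry(pitch) Rx(roll)).
In Python, from cell import env gives the robot as it stands. The module is installed in compiled form; this text tells all that it offers.
- The arm moves only by the tool drive_tool, never from a script. Its argument "moves" is one flat list of numbers, 5 for each row, row after row: the shift along the tool's x, y, z in units of 40 mm (1.0 is 40 mm), then the turn about the tool's z in units of 10 degrees (1.0 is 10 degrees), then the finger opening in mm, from 0 to 87. A call has 1 to 5 rows; each row is the pose to reach, as a shift and turn from the pose commanded when the call began, along the tool's axes at that moment; what a row does not reach only later rows make up. A row lasts 1/8 s, in which the tool goes at most 62.5 mm and 10.7 degrees, less where a joint would pass 70% of its speed; a pose out of reach is approached as far as the arm can. A call with a gripper value outside its range is refused whole. The fingers move at their own pace and stop on an object; "squeeze" is the grip in N (left out, the last holds). Time passes only in rows, so rows that repeat a pose let the fingers close. It gives the time, the measured TCP pose, the force, the opening and the grip force at its end, in the units of the state.
- env.get_obs(): the state, without advancing time (a new reading comes with each control period).
- env.read_camera(name): name is "side" or "top" or "wrist"; returns (picture, depth): 480x640x3 uint8, red, green, blue; 480x640 float32, m along the optical axis (not along the pixel's ray), 0 where there is no reading.
- env.camera_model(name): a dict with "K" (3x3 intrinsics, pixels), "k1" (the pictures are not rectified: a ray, as slopes to the right and down, at radius r is drawn at 1 + k1 r^2 times it, then the intrinsics apply), "rvec" (rotation vector, rad) and "tvec" (3), from world to camera coordinates, as OpenCV has them; the wrist camera has in their place "tool_from_camera" (4x4, takes a point from camera to tool coordinates, whose origin is the TCP and whose axes are the flange's). Camera axes: x right, y down, z forward; pixel columns grow to the right and rows downward; lengths in m; the calibration is good to about 2 mm. A picture is of the moment at which its call begins: read the wrist's pose just before it. camera_model takes no time and is no camera call.
- env.sign_off(): hands the job in; it is judged then, once.
The state is a dict: "time_s": time; "qpos": joint angles; "joint_velocities": joint speeds; "effort": joint torques, N m; "tool_pos": TCP position; "tool_rot": TCP orientation; "force": force on the tool from outside, world axes, zero at the start; "wrist_torque": the same for the moment, N m; "grip_width": finger opening in m; "grasp_force": force on a finger pad.
Only numpy, scipy, OpenCV 4.12 (cv2) and the standard library are available. Lean on these libraries where they do the work, as an engineer would, in place of code of your own. Each camera call takes 0.05 s, during which the arm holds its last target. There are 200 camera calls.

TASK

Roll the small blue wheeled caddy (it has a black push bar) forwards on its wheels into the yellow taped bay, front end towards the arrow, so that it stands squarely inside the tape with both front swivel castors trailing straight behind their pivots. Then press the red cap on its deck firmly down to set the floor brake, and let go. Do not lift the caddy, tip over the tub it carries or disturb the other things on the bench.

Things in the scene. Friction and masses are not known exactly. Their poses are not given: they have to be found in the camera images.
- caddy_mid (a point): The caddy: blue deck 190 x 100 mm (140 mm over the wheels), about 0.9 kg with its load. This point is the centre of the deck's upper face, 42 mm above the bench; x points forwards (away from the push bar), y to its left, z up. It rolls freely (under 1 N) along x; its two fixed rear wheels (28 mm, axle 65 mm behind this point, at y = +/-58 mm) resist sideways sliding.
- push_bar (a point): Centre of the black push bar on two posts at the rear of the caddy: a bar 96 mm long along the caddy's y, 16 mm thick (along x) and 24 mm high, centre 145 mm above the bench and 85 mm behind caddy_mid. Free air all round it except for the two posts (10 mm thick) under it, 40 mm either side of its middle.
- caddy_front (a point): Middle of the caddy's front edge, 95 mm ahead of caddy_mid.
- castor_left (a joint): Swivel angle (rad) of the front left castor (pivot 70 mm ahead of caddy_mid, 62 mm to the left; trail 12 mm): 0 = trailing straight, wheel right behind its pivot; positive anticlockwise from above; endless (a full turn more or less counts the same). Starts askew, swings to 0 by itself as the caddy rolls straight forwards for some 60 mm; turns round if rolled backwards.
- castor_right (a joint): The same for the front right castor (pivot 62 mm to the right).
- brake (a joint): Floor brake plunger, m: 0 = up (off), 0.018 = end of travel. It stays where it is left and needs about 6 N to move. After 15 mm its rubber foot meets the bench and holds the caddy; it counts as set from 12 mm.
- brake_cap (a point): Top centre of the red brake cap (32 mm across, 10 mm thick), 66 mm ahead of caddy_mid on the caddy's centre line, 98 mm above the bench when up; moves straight down when pressed.
- bay_mid (a point): Centre of the parking bay, on the bench: a rectangle of flat yellow tape 16 mm wide, inner opening 214 mm along x by 164 mm along y. x points where the caddy's front has to point; a chevron of tape (arrowhead) lies beyond that end. The tape does not hinder wheels.
- tub_mid (a point): White lidded tub standing loose in the middle of the caddy's deck, 64 mm across, 62 mm high; this point is its centre.
- loaf_tin: Bystander: dark open loaf tin 100 x 200 x 70 mm, origin under its centre.
- shaker: Bystander: metal shaker can with a red band, 60 mm across, 110 mm high, origin under its centre.
- jar: Bystander: amber jar 72 mm across, 100 mm high, origin under its centre.
- spatula_grip (a point): Bystander: flat metal spatula with a wooden handle lying on the bench beyond the bay; this point is on its handle.
- castor_left_wheel (a point): Centre of the front left castor's wheel (28 mm, black), 14 mm above the bench: with the castor trailing straight it lies 58 mm ahead of caddy_mid at y = 62 mm.
- castor_right_wheel (a point): Centre of the front right castor's wheel (28 mm, black), 14 mm above the bench: with the castor trailing straight it lies 58 mm ahead of caddy_mid at y = -62 mm.

How it is judged:
By the outcome, as a careful person would: the job done as asked, in the order asked, and still so for the second after the job is handed in, with the robot touching nothing.
It also fails if it takes over 50 s, if anything falls off the work surface, if the arm or the gripper's body presses on something with over 40 N, if the wrist force passes 120 N, or if a joint passes its speed limit or range.

## Working session

There is one attempt and no reset: what is moved stays moved. The work goes in short steps, Python scripts to look and compute and a tool call to move; the robot and the scene stay as the last step left them, time stands still between calls to the robot, and variables do not carry over. Pictures are saved under pics/ and viewed, at most 14 in all, crops included, and the job is handed in when it is done.

Besides the shell and the picture viewer there is one more tool, called as a command line: name --argument value ..., lists and objects as JSON in quotes. drive_tool: Moves the arm, as the interface text tells. Its arguments: {"type":"object","properties":{"moves":{"type":"array","items":{"type":"number"}},"squeeze":{"type":"number"}},"required":["moves"]}

```bash
mkdir -p pics
cat > h.py <<'E'
import numpy as np, cv2
from cell import env
from scipy.spatial.transform import Rotation as R
def ray(name,u,v):
    m=env.camera_model(name);K=np.array(m["K"]);k1=m["k1"]
    d=np.array([(u-K[0,2])/K[0,0],(v-K[1,2])/K[1,1]]);s=d.copy()
    for _ in range(20): s=d/(1+k1*(s@s))
    c=np.array([s[0],s[1],1.])
    if "rvec" in m:
        Rm=cv2.Rodrigues(np.array(m["rvec"],float))[0];t=np.array(m["tvec"]).ravel()
        return -Rm.T@t, Rm.T@c
    o=env.get_obs();T=np.eye(4);T[:3,:3]=R.from_euler('xyz',o["tool_rot"],degrees=True).as_matrix();T[:3,3]=o["tool_pos"]
    T=T@np.array(m["tool_from_camera"]);return T[:3,3],T[:3,:3]@c
def at(name,u,v,z):
    o,d=ray(name,u,v);return o+d*(z-o[2])/d[2]
def proj(name,p):
    m=env.camera_model(name);K=np.array(m["K"]);Rm=cv2.Rodrigues(np.array(m["rvec"],float))[0]
    c=Rm@np.array(p)+np.array(m["tvec"]).ravel();s=c[:2]/c[2];s=s*(1+m["k1"]*(s@s));return K[:2,:2]@s+K[:2,2]
def snap(name,fn):
    im,d=env.read_camera(name);cv2.imwrite("pics/"+fn+".png",im[:,:,::-1]);return im,d
E
python3 - <<'E'
from h import *
o=env.get_obs();print(o)
for n in("top","side"):
    snap(n,n+"0")
E
```

```text
{'time_s': 0.0, 'qpos': array([69.90644422, 18.43830726, -4.01549967, 83.17546611,  1.29355961,
       78.54047796, -3.26132272]), 'joint_velocities': array([-0.01053922, -0.01030245, -0.00114652,  0.01047572,  0.03447821,
        0.06225906, -0.0452996 ]), 'effort': array([-2.88895499e-04, -4.91295254e+01, -4.04369496e-01, -3.12530100e+01,
       -6.40480220e-02,  4.38670255e-02,  2.12813875e-04]), 'tool_pos': array([ 0.23165629, -0.60672157,  0.22146509]), 'tool_rot': array([-1.79890912e+02,  4.38959763e-03,  2.09016816e+01]), 'force': array([-0.66346437,  0.89280735, -0.0794243 ]), 'wrist_torque': array([-0.02990687, -0.03041505,  0.03712573]), 'grasp_force': 0.0, 'grip_width': 0.08694992755711968}
```

View pics/top0.png

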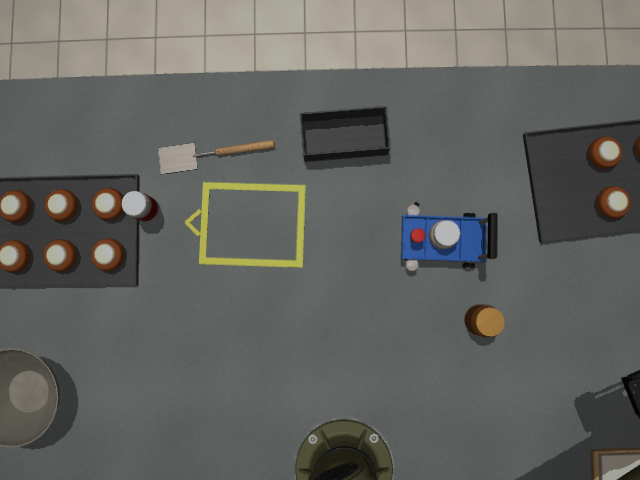

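View pics/side0.png

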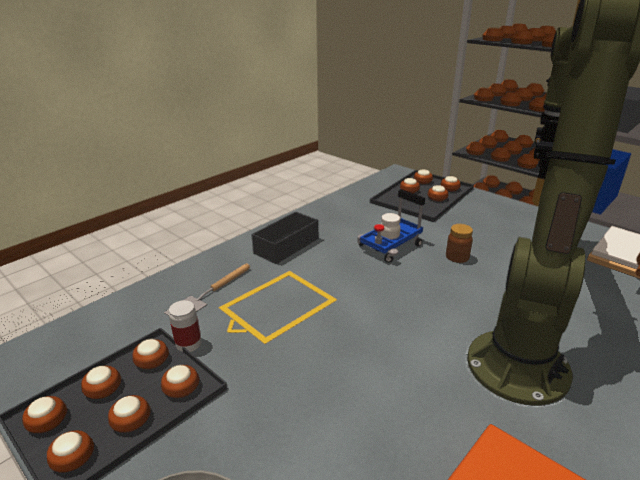

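The top view shows the caddy at about (443,239) with its front to the left. The bay is at about (252,225) with the chevron at its left end. The jar is at (485,321), the tin at (345,134) and the shaker at (140,205). I'll enlarge the area.

Run:
```python
from h import *
im=cv2.imread("pics/top0.png");
a=cv2.resize(im[195:285,390:510],None,fx=5,fy=5,interpolation=cv2.INTER_CUBIC)
cv2.imwrite("pics/c0.png",a)
hsv=cv2.cvtColor(im,cv2.COLOR_BGR2HSV)
m=cv2.inRange(hsv,(22,120,100),(35,255,255));m[:,:198]=0;m[:,320:]=0
c=max(cv2.findContours(m,cv2.RETR_EXTERNAL,cv2.CHAIN_APPROX_NONE)[0],key=cv2.contourArea)
# work in the plane
P=np.array([at("top",*p[0],0)[:2] for p in c],np.float32)
r=cv2.minAreaRect(P);print("bay",r);print(cv2.boxPoints(r))
m=cv2.inRange(hsv,(105,120,60),(130,255,255));c=max(cv2.findContours(m,cv2.RETR_EXTERNAL,cv2.CHAIN_APPROX_NONE)[0],key=cv2.contourArea)
P=np.array([at("top",*p[0],.042)[:2] for p in c],np.float32)
r=cv2.minAreaRect(P);print("deck",r);print(cv2.boxPoints(r))
for n,u,v,z in [("barTop",491.5,214,.157),("barBot",491.5,257,.157),("cap",417.5,235.5,.098),("jar",486,321,.1),("tin",345,134,.07),("shaker",137,205,.11),("spat",262,147,.01)]: print(n,at("top",u,v,z))
```

```text
bay ((0.5694547295570374, 0.21089190244674683), (0.2530471980571747, 0.19487735629081726), 86.97698211669922)
[[0.46547914 0.08968301]
 [0.6600853  0.07940574]
 [0.6734303  0.3321008 ]
 [0.47882414 0.34237808]]
deck ((0.5237674713134766, -0.2368306815624237), (0.19210872054100037, 0.10170473903417587), 86.78069305419922)
[[ 0.46760112 -0.3298777 ]
 [ 0.5691454  -0.33558923]
 [ 0.5799338  -0.14378366]
 [ 0.47838956 -0.13807213]]
barTop [ 0.56307948 -0.31842466  0.157     ]
barBot [ 0.47240728 -0.31436652  0.157     ]
cap [ 0.52576556 -0.16939379  0.098     ]
jar [ 0.3365217 -0.3119234  0.1      ]
tin [ 0.76401401 -0.01636845  0.07      ]
shaker [0.6047127  0.44883099 0.11      ]
spat [0.75247674 0.18011895 0.01      ]
```

View pics/c0.png

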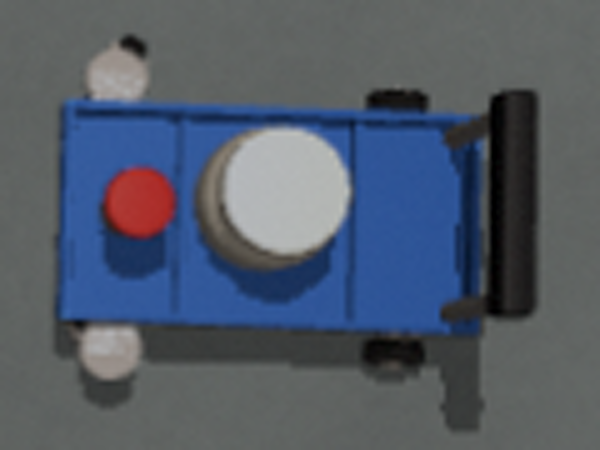

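Caddy and bay are nearly parallel, both heading about 87° in the world. The bay is about 450 mm ahead and 22 mm to the caddy's right. I'll hover over the push bar first.

drive_tool --moves '[1.2,-0.5,0,0.5,60,2.5,-1.1,0,1.0,60,3.8,-1.7,0,1.5,60,5.1,-2.3,0,2.0,60,6.4,-2.85,0,2.4,60]'

```text
time_s: 0.72
tool_pos: [0.4312, -0.4078, 0.2222]
tool_rot: [-180.0, 0.0, -3.2]
force: [0.9, -0.5, -0.3]
grip_width: 0.0606
grasp_force: 0.0
```

drive_tool --moves '[0.7,-0.8,0,0,60,1.4,-1.6,0,0,60,2.07,-2.3,0,0,60,2.07,-2.3,0,0,60]'

```text
time_s: 1.23
tool_pos: [0.5206, -0.3177, 0.222]
tool_rot: [-179.9, -0.0, -2.7]
force: [0.0, 0.3, 0.0]
grip_width: 0.0599
grasp_force: 0.0
```

Run:
```python
from h import *
o=env.get_obs();print(o["tool_pos"],o["tool_rot"],o["qpos"])
im,d=snap("wrist","w0")
c=d[::60,::80];print(np.round(c,3))
```

```text
[ 0.52061341 -0.31768018  0.22197967] [-1.79860868e+02 -2.02995528e-02 -2.69201674e+00] [ 41.76024586  14.27413823 -15.27564932  88.78860838   3.67682186
  77.48567798 -66.55708773]
[[0.343 0.343 0.343 0.341 0.342 0.341 0.327 0.338]
 [0.355 0.354 0.355 0.355 0.355 0.356 0.344 0.35 ]
 [0.368 0.369 0.349 0.367 0.369 0.37  0.362 0.364]
 [0.383 0.383 0.342 0.336 0.232 0.382 0.383 0.38 ]
 [0.401 0.402 0.357 0.292 0.237 0.399 0.399 0.398]
 [0.417 0.088 0.088 0.157 0.246 0.157 0.088 0.088]
 [0.078 0.078 0.085 0.085 0.086 0.085 0.085 0.078]
 [0.071 0.07  0.069 0.07  0.069 0.07  0.07  0.07 ]]
```

View pics/w0.png

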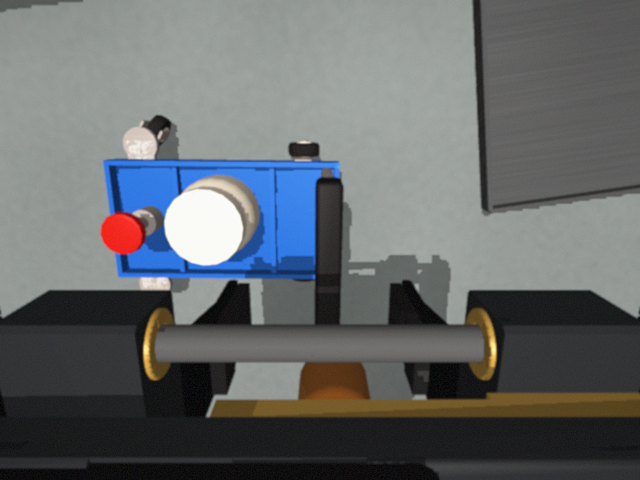

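The bar at u≈317–342 sits between the fingers at u≈235 and 405. The cap is at (123,233) and the tub at (205,227).

Run:
```python
from h import *
for n,u,v,z in [("barFarL",317,180,.157),("barFarR",343,180,.157),("barNearL",316,314,.157),("barNearR",340,314,.157),("cap",123,233,.098),("deckFL",106,160,.042),("deckRL",338,162,.042),("deckFR",119,277,.042),("tub",204,227,.104)]: print(n,at("wrist",u,v,z).round(4))
```

```text
barFarL [ 0.5632 -0.3219  0.157 ]
barFarR [ 0.5625 -0.3365  0.157 ]
barNearL [ 0.4811 -0.3171  0.157 ]
barNearR [ 0.4804 -0.3318  0.157 ]
cap [ 0.5243 -0.1773  0.098 ]
deckFL [ 0.5741 -0.1456  0.042 ]
deckRL [ 0.5627 -0.3386  0.042 ]
deckFR [ 0.4705 -0.1374  0.042 ]
tub [ 0.5272 -0.239   0.104 ]
```

drive_tool --moves '[-0.13,0.23,0,0.06,60,-0.13,0.23,0.8,0.06,60,-0.13,0.23,1.6,0.06,60,-0.13,0.23,2.4,0.06,60,-0.13,0.23,2.4,0.06,60]'

```text
time_s: 1.9
tool_pos: [0.5087, -0.3322, 0.1238]
tool_rot: [-179.9, 0.3, -3.9]
force: [0.3, 0.1, 0.4]
grip_width: 0.0601
grasp_force: 0.0
```

drive_tool --moves '[0,0,0,0,30,0,0,0,0,20,0,0,0,0,10,0,0,0,0,5,0,0,0,0,5]' --squeeze 15

```text
time_s: 2.52
tool_pos: [0.5127, -0.3306, 0.1269]
tool_rot: [180.0, -0.0, -3.7]
force: [-0.2, 0.7, -0.1]
grip_width: 0.0182
grasp_force: 0.3
```

Run:
```python
from h import *
o=env.get_obs();print(o["tool_pos"],o["tool_rot"],o["grip_width"],o["force"])
snap("top","t1");im=cv2.imread("pics/t1.png")
cv2.imwrite("pics/t1c.png",cv2.resize(im[170:300,180:520],None,fx=2.3,fy=2.3,interpolation=cv2.INTER_CUBIC))
```

```text
[ 0.51266249 -0.33064629  0.12686801] [ 1.79998085e+02 -3.18243076e-02 -3.67269786e+00] 0.018229611874591153 [-0.23042503  0.69239003 -0.06571097]
```

```bash
cat > plan.py <<'E'
from h import *
import sys
def plan(goal,head,straight,v=.016,pose=None,ramp_in=3):
    o=env.get_obs();p=np.array(o["tool_pos"][:2]) if pose is None else np.array(pose[:2]);yaw=o["tool_rot"][2] if pose is None else pose[2]
    h0=np.radians(yaw+90);hg=np.radians(head);u=lambda a:np.array([np.cos(a),np.sin(a)])
    G=np.array(goal)+.02*u(hg);A=p+.02*u(h0);d=u(hg);n=np.array([-d[1],d[0]])
    S=(G-A)@d;e0=(A-G)@n;s0=np.tan(h0-hg);L=S-straight
    print("S",S,"e",e0,"slope deg",np.degrees(h0-hg))
    M=np.array([[L**3,L**4,L**5],[3*L**2,4*L**3,5*L**4],[6*L,12*L**2,20*L**3]])
    c=np.linalg.solve(M,-np.array([e0+s0*L,s0,0]))
    N=int(np.ceil(S/v))+3
    w=np.ones(N);w[0]=.33;w[1]=.67;w[-1]=.33;w[-2]=.67
    ss=np.cumsum(w)/w.sum()*S
    B=(p[0],p[1],yaw);rows=[]
    for i,s in enumerate(ss):
        if s<L: e=e0+s0*s+c@[s**3,s**4,s**5];de=s0+c@[3*s**2,4*s**3,5*s**4]
        else:e=de=0
        h=hg+np.arctan(de);q=G+(s-S)*d+e*n-.02*u(h);y=np.degrees(h)-90
        a=np.radians(B[2]);D=q-np.array(B[:2])
        rows.append([D@[np.cos(a),np.sin(a)]/.04,D@[np.sin(a),-np.cos(a)]/.04,-(y-B[2])/10])
        print(np.round(rows[-1],2),q.round(3),round(y,2))
        if i%5==4: B=(q[0],q[1],y);print('--')
E
python3 - <<'E'
from plan import *
plan((.565,.126),86.98,.1)
E
```

```text
S 0.45902205854492206 e 0.028045452681152713 slope deg -0.6478575245616293
[-0.   -0.13  0.  ] [ 0.513 -0.326] -3.69
[-0.   -0.38  0.02] [ 0.514 -0.316] -3.87
[-0.   -0.77  0.07] [ 0.514 -0.3  ] -4.41
[-0.   -1.15  0.15] [ 0.515 -0.285] -5.19
[ 0.   -1.53  0.24] [ 0.517 -0.27 ] -6.11
--
[-0.01 -0.38  0.1 ] [ 0.518 -0.255] -7.09
[-0.   -0.77  0.2 ] [ 0.52  -0.239] -8.06
[ 0.   -1.15  0.29] [ 0.522 -0.224] -8.97
[ 0.02 -1.54  0.36] [ 0.524 -0.209] -9.75
[ 0.04 -1.92  0.43] [ 0.526 -0.194] -10.38
--
[-0.   -0.39  0.04] [ 0.529 -0.178] -10.82
[-0.   -0.77  0.07] [ 0.532 -0.163] -11.05
[ 0.   -1.16  0.07] [ 0.535 -0.148] -11.06
[ 0.01 -1.54  0.05] [ 0.538 -0.133] -10.85
[ 0.02 -1.93  0.  ] [ 0.541 -0.118] -10.42
--
[ 0.   -0.39 -0.06] [ 0.544 -0.103] -9.8
[ 0.   -0.77 -0.14] [ 0.547 -0.087] -9.01
[-0.   -1.15 -0.23] [ 0.549 -0.072] -8.09
[-0.01 -1.54 -0.33] [ 0.552 -0.057] -7.08
[-0.03 -1.92 -0.44] [ 0.554 -0.042] -6.03
--
[ 0.01 -0.38 -0.1 ] [ 0.556 -0.027] -5.03
[ 0.   -0.77 -0.19] [ 0.557 -0.011] -4.14
[-0.01 -1.15 -0.26] [0.558 0.004] -3.45
[-0.02 -1.53 -0.3 ] [0.559 0.019] -3.07
[-0.04 -1.91 -0.3 ] [0.56  0.034] -3.02
--
[ 0.   -0.38 -0.  ] [0.561 0.05 ] -3.02
[ 0.   -0.77 -0.  ] [0.562 0.065] -3.02
[ 0.   -1.15 -0.  ] [0.563 0.08 ] -3.02
[-0.   -1.53 -0.  ] [0.563 0.095] -3.02
[-0.   -1.91 -0.  ] [0.564 0.111] -3.02
--
[ 0.   -0.26 -0.  ] [0.565 0.121] -3.02
[ 0.   -0.38 -0.  ] [0.565 0.126] -3.02
```

View pics/t1c.png

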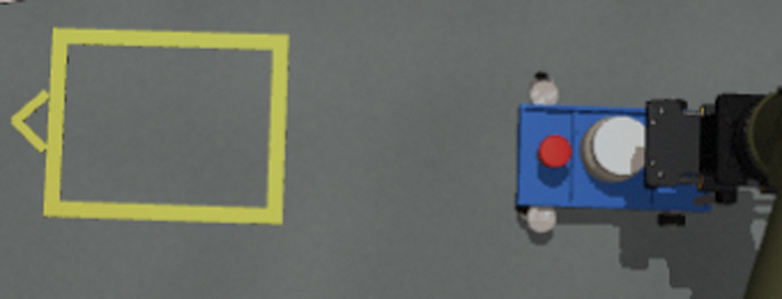

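The caddy is straight and gripped, and the bay's path ahead is clear. Executing.

drive_tool --moves '[0,0,0,0,5,0,0,0,0,5,0,-0.13,0,0,5]' --squeeze 20

```text
time_s: 2.95
tool_pos: [0.5127, -0.3267, 0.1268]
tool_rot: [179.9, -0.0, -3.8]
force: [0.4, -0.2, 1.7]
grip_width: 0.0157
grasp_force: 20.0
```

drive_tool --moves '[0,-0.25,0,0.02,5,0,-0.6,0,0.07,5,0,-1.0,0,0.15,5,0,-1.4,0,0.24,5]'

```text
time_s: 3.45
tool_pos: [0.5164, -0.2683, 0.1268]
tool_rot: [180.0, -0.0, -6.1]
force: [1.2, -1.4, 2.3]
grip_width: 0.0157
grasp_force: 20.0
```

drive_tool --moves '[-0.01,-0.38,0,0.1,5,0,-0.77,0,0.2,5,0,-1.15,0,0.29,5,0.02,-1.54,0,0.36,5,0.04,-1.92,0,0.43,5]'

```text
time_s: 4.08
tool_pos: [0.5255, -0.192, 0.1268]
tool_rot: [180.0, 0.1, -10.4]
force: [-1.2, -0.8, 3.1]
grip_width: 0.0158
grasp_force: 20.0
```

drive_tool --moves '[0,-0.39,0,0.04,5,0,-0.77,0,0.07,5,0,-1.1,0,0.07,5,0,-1.3,0,0.07,5,0,-1.35,0,0.07,5]'

```text
time_s: 4.7
tool_pos: [0.5355, -0.1386, 0.1267]
tool_rot: [-180.0, 0.1, -11.0]
force: [-3.0, -0.2, 6.3]
grip_width: 0.0157
grasp_force: 20.0
```

Run:
```python
from h import *
o=env.get_obs();print(o["tool_pos"],o["tool_rot"],o["force"],o["wrist_torque"],o["grasp_force"])
im,d=snap("wrist","w1")
print(proj("top",[.565,.126,0]))
```

```text
[ 0.53554205 -0.13857079  0.12669443] [-1.79966712e+02  5.61446527e-02 -1.09964803e+01] [-2.99550394 -0.15897796  6.32653809] [ 0.04169887  0.53535029 -0.02484995] 19.970475104637444
[285.94380591 225.11790904]
```

View pics/w1.png

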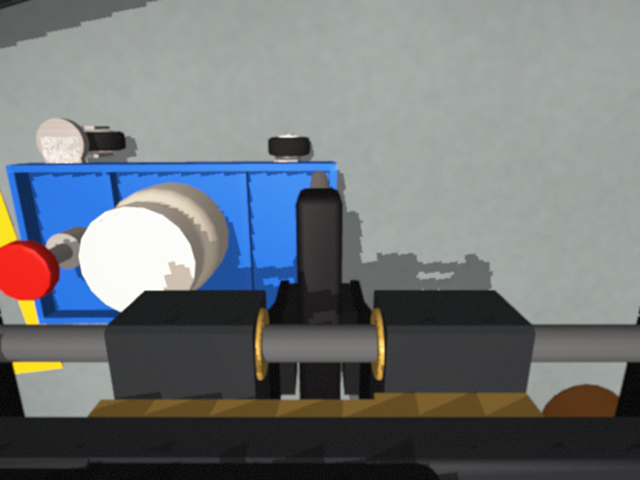

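Run:
```python
from h import *
im=cv2.imread("pics/w1.png");cv2.imwrite("pics/w1c.png",cv2.resize(im[180:385,0:110],None,fx=2.9,fy=2.9,interpolation=cv2.INTER_CUBIC))
print("corner",at("wrist",62,368,0),at("wrist",0,190,0))
for n,u,v,z in [("cap",25,270,.098),("deckRL",337,163,.042),("deckFL",8,167,.042),("barfar",320,190,.157)]:print(n,at("wrist",u,v,z).round(4))
snap("top","t2");im=cv2.imread("pics/t2.png")
hsv=cv2.cvtColor(im,cv2.COLOR_BGR2HSV)
m=cv2.inRange(hsv,(105,120,60),(130,255,255));c=max(cv2.findContours(m,cv2.RETR_EXTERNAL,cv2.CHAIN_APPROX_NONE)[0],key=cv2.contourArea)
P=np.array([at("top",*p[0],.042)[:2] for p in c],np.float32);r=cv2.minAreaRect(P);print(cv2.boxPoints(r))
m=cv2.inRange(hsv,(0,150,120),(6,255,255));m[:,:300]=0;c=max(cv2.findContours(m,cv2.RETR_EXTERNAL,cv2.CHAIN_APPROX_NONE)[0],key=cv2.contourArea);print("cap",at("top",*cv2.minEnclosingCircle(c)[0],.098))
cv2.imwrite("pics/t2c.png",cv2.resize(im[170:300,180:440],None,fx=3,fy=3,interpolation=cv2.INTER_CUBIC))
```

```text
corner [0.46137388 0.08891572 0.        ] [0.60822092 0.0803331  0.        ]
cap [0.5676 0.0049 0.098 ]
deckRL [ 0.5847 -0.1598  0.042 ]
deckFL [0.6203 0.036  0.042 ]
barfar [ 0.5877 -0.15    0.157 ]
[[ 0.48956203 -0.13963404]
 [ 0.59147215 -0.15873149]
 [ 0.62663877  0.02892926]
 [ 0.52472866  0.04802671]]
cap [0.56806932 0.01094825 0.098     ]
```

View pics/w1c.png

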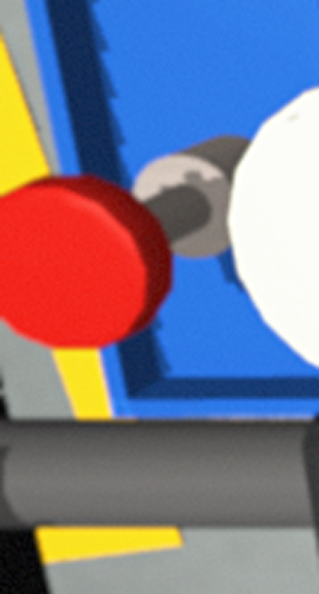

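View pics/t2c.png

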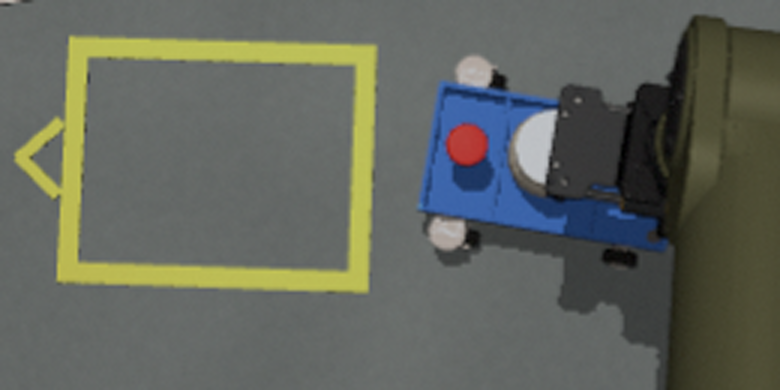

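The bay's outer rear-left corner is at wrist pixel (63,368). Wrist and top agree to a few mm, and both castors already trail nearly straight. I'll replan to the refined goal.

Run:
```python
from plan import *
plan((.5595,.122),86.6,.06)
```

```text
S 0.2620665670828848 e 0.005833841595312182 slope deg -7.626695978736603
[ 0.   -0.12 -0.  ] [ 0.536 -0.134] -10.98
[ 0.   -0.37 -0.04] [ 0.538 -0.125] -10.63
[ 0.01 -0.73 -0.14] [ 0.541 -0.11 ] -9.62
[ 0.   -1.1  -0.28] [ 0.544 -0.096] -8.26
[-0.   -1.46 -0.43] [ 0.547 -0.081] -6.77
--
[ 0.01 -0.36 -0.14] [ 0.549 -0.067] -5.32
[ 0.01 -0.73 -0.27] [ 0.55  -0.052] -4.07
[-0.01 -1.09 -0.37] [ 0.551 -0.038] -3.1
[-0.03 -1.46 -0.43] [ 0.552 -0.023] -2.46
[-0.05 -1.82 -0.46] [ 0.553 -0.009] -2.18
--
[-0.   -0.36  0.  ] [0.554 0.006] -2.21
[-0.   -0.73  0.03] [0.554 0.02 ] -2.48
[-0.   -1.09  0.07] [0.555 0.035] -2.89
[ 0.   -1.46  0.11] [0.555 0.049] -3.26
[ 0.01 -1.82  0.12] [0.556 0.064] -3.4
--
[-0.   -0.36 -0.  ] [0.557 0.078] -3.4
[-0.   -0.73 -0.  ] [0.558 0.093] -3.4
[-0.   -1.09 -0.  ] [0.559 0.107] -3.4
[-0.   -1.34 -0.  ] [0.559 0.117] -3.4
[-0.   -1.46 -0.  ] [0.56  0.122] -3.4
--
```

drive_tool --moves '[0,-0.12,0,0,5,0,-0.37,0,-0.04,5,0.01,-0.73,0,-0.14,5,0,-1.1,0,-0.28,5,0,-1.46,0,-0.43,5]'

```text
time_s: 5.42
tool_pos: [0.5463, -0.0827, 0.1267]
tool_rot: [180.0, 0.1, -6.8]
force: [-4.2, -1.1, 6.0]
grip_width: 0.0158
grasp_force: 20.0
```

drive_tool --moves '[0.01,-0.36,0,-0.14,5,0.01,-0.73,0,-0.27,5,-0.01,-1.09,0,-0.37,5,-0.03,-1.46,0,-0.43,5,-0.05,-1.82,0,-0.46,5]'

```text
time_s: 6.05
tool_pos: [0.5536, -0.0098, 0.1267]
tool_rot: [180.0, -0.0, -2.2]
force: [-1.5, -0.7, 5.5]
grip_width: 0.0158
grasp_force: 20.0
```

drive_tool --moves '[0,-0.3,0,0,5,0,-0.5,0,0.03,5,0,-0.6,0,0.05,5]'

```text
time_s: 6.42
tool_pos: [0.5544, 0.015, 0.1267]
tool_rot: [-180.0, 0.0, -2.6]
force: [-1.9, -0.4, 6.5]
grip_width: 0.0156
grasp_force: 20.0
```

Run:
```python
from h import *
o=env.get_obs();print(o["tool_pos"],o["tool_rot"],o["force"],o["wrist_torque"])
im,d=snap("wrist","w2");snap("top","t3")
a=cv2.imread("pics/t3.png")[170:300,180:400];a=cv2.resize(a,(660,390),interpolation=cv2.INTER_CUBIC)
b=cv2.resize(cv2.imread("pics/w2.png")[100:390,0:345],(238,200))
cv2.imwrite("pics/t3c.png",a)
im=cv2.imread("pics/t3.png");hsv=cv2.cvtColor(im,cv2.COLOR_BGR2HSV)
m=cv2.inRange(hsv,(0,150,120),(6,255,255));m[:,:210]=0;m[:,400:]=0;c=max(cv2.findContours(m,cv2.RETR_EXTERNAL,cv2.CHAIN_APPROX_NONE)[0],key=cv2.contourArea);print("cap",at("top",*cv2.minEnclosingCircle(c)[0],.098))
```

```text
[0.5543628  0.01499265 0.12671823] [-1.79971283e+02  1.67610715e-02 -2.60864117e+00] [-1.90540619 -0.35722429  6.52942909] [-0.07378166  0.40401694  0.04593067]
cap [0.56555574 0.16719306 0.098     ]
```

View pics/w2.png

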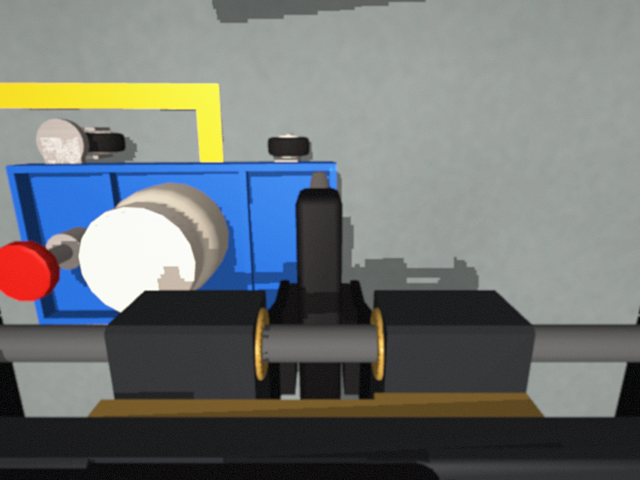

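View pics/t3c.png

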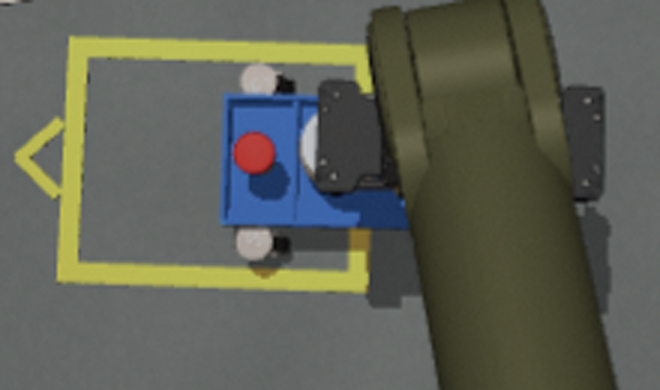

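Run:
```python
from h import *
for n,u,v,z in [("outer",219,84,0),("outer far",0,84,0),("inner",198,108,0),("inner far",0,107,0),("rearEdgeOut",224,162,0),
 ("wheelTopOut",290,136.5,.024),("deckRR",337,164,.042),("deckRF",8,168,.042),("cap",23,270,.098)]:print(n,at("wrist",u,v,z).round(4))
for n,u,v,z in [("FRc",235,96,.042),("FLc",221,225,.042)]: print(n,at("top",180+u/3,170+v/3,z).round(4))
for n,u,v in [("inFR",88,58),("inFL",80,264),("inRR",356,65),("inRL",350,271),("outFR",70,37),("outFL",58,282)]: print(n,at("top",180+u/3,170+v/3,0).round(4))
```

```text
outer [0.6581 0.0775 0.    ]
outer far [0.6649 0.2245 0.    ]
inner [0.6435 0.0934 0.    ]
inner far [0.6503 0.2283 0.    ]
rearEdgeOut [0.6066 0.0797 0.    ]
wheelTopOut [0.6224 0.0304 0.024 ]
deckRR [0.6054 0.0018 0.042 ]
deckRF [0.612 0.201 0.042]
cap [0.565  0.1633 0.098 ]
FRc [0.6155 0.1864 0.042 ]
FLc [0.5161 0.198  0.042 ]
inFR [0.6548 0.3084 0.    ]
inFL [0.4906 0.315  0.    ]
inRR [0.6444 0.0946 0.    ]
inRL [0.4811 0.1018 0.    ]
outFR [0.6721 0.3229 0.    ]
outFL [0.4767 0.3325 0.    ]
```

Run:
```python
from plan import *
plan((.5585,.1203),86.6,.03)
```

```text
S 0.10497843481085536 e -0.0018270814004543005 slope deg 0.810576291372498
[ 0.   -0.11 -0.01] [0.555 0.02 ] -2.51
[ 0.   -0.33 -0.06] [0.555 0.028] -2.04
[ 0.   -0.66 -0.13] [0.556 0.042] -1.28
[-0.   -0.98 -0.14] [0.556 0.055] -1.18
[-0.02 -1.31 -0.07] [0.556 0.068] -1.91
--
[-0.01 -0.33  0.11] [0.556 0.081] -3.01
[-0.   -0.66  0.15] [0.557 0.094] -3.4
[ 0.01 -0.98  0.15] [0.558 0.107] -3.4
[ 0.01 -1.2   0.15] [0.558 0.116] -3.4
[ 0.02 -1.31  0.15] [0.558 0.12 ] -3.4
--
```

drive_tool --moves '[0,-0.12,0,0.02,5,0,-0.4,0,0.04,5,0,-0.75,0,0.06,5,0.01,-1.1,0,0.08,5,0.01,-1.45,0,0.08,5]'

```text
time_s: 7.15
tool_pos: [0.557, 0.0721, 0.1267]
tool_rot: [180.0, 0.1, -3.5]
force: [-2.5, -1.3, 6.0]
grip_width: 0.0159
grasp_force: 20.0
```

drive_tool --moves '[0,-0.4,0,0,5,0,-0.75,0,0,5,0,-1.0,0,0,5,0,-1.14,0,0,5,0,-1.17,0,0,5]'

```text
time_s: 7.78
tool_pos: [0.5598, 0.1199, 0.1267]
tool_rot: [-179.9, 0.1, -3.4]
force: [-0.9, -0.7, 6.6]
grip_width: 0.0159
grasp_force: 20.0
```

Run:
```python
from h import *
o=env.get_obs();print(o["tool_pos"],o["tool_rot"],o["force"],o["wrist_torque"])
snap("wrist","w3")
snap("top","t4")
a=cv2.imread("pics/t4.png")[170:300,180:330];a=cv2.resize(a,(450,390),interpolation=cv2.INTER_CUBIC)
b=cv2.imread("pics/w3.png")[50:350,0:345]
c=np.zeros((390,795,3),np.uint8);c[:,:450]=a;c[:300,450:]=b
cv2.imwrite("pics/m4.png",c)
```

```text
[0.55978234 0.11994326 0.1266823 ] [-1.79947826e+02  5.74032933e-02 -3.39489297e+00] [-0.92346924 -0.67157829  6.60933362] [-0.03149144  0.53479029 -0.01355264]
```

View pics/m4.png

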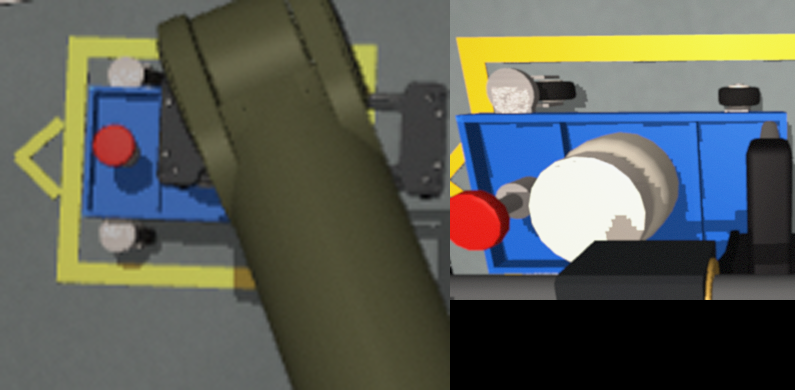

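Run:
```python
from h import *
T=lambda u,v,z:at("top",180+u/3,170+v/3,z).round(4)
W=lambda u,v,z:at("wrist",u-450,v+50,z).round(4)
print("deck FR,FL",T(88,86,.042),T(83,216,.042),"cap",T(115,145,.098))
print("w deckFR",W(458,115,.042),"RR",W(786,113,.042),"cap",W(475,220,.098))
print("w tape outFR",W(456,38,0),"inFR",W(481,61,0),"in right rear",W(795,60,0),"wheel",W(740,86,.024))
```

```text
deck FR,FL [0.6257 0.3003 0.042 ] [0.525  0.3043 0.042 ] cap [0.5726 0.2694 0.098 ]
w deckFR [0.6218 0.3041 0.042 ] RR [0.6112 0.1061 0.042 ] cap [0.5725 0.2666 0.098 ]
w tape outFR [0.6705 0.324  0.    ] inFR [0.6549 0.3109 0.    ] in right rear [0.6427 0.0969 0.    ] wheel [0.6282 0.1339 0.024 ]
```

The caddy stands square in the bay, within about 3 mm by both cameras, and both castors trail. Releasing, then going up.

drive_tool --moves '[0,0,0,0,22,0,0,0,0,30,0,0,0,0,40,0,0,0,0,40,0,0,-0.5,0,40]'

```text
time_s: 8.5
tool_pos: [0.5593, 0.1175, 0.1456]
tool_rot: [180.0, 0.2, -3.5]
force: [-1.0, 0.1, 0.6]
grip_width: 0.0391
grasp_force: 0.0
```

drive_tool --moves '[0,0,-0.6,0,40,0,0,-1.2,0,40,0,0,-1.8,0,20,0,0,-1.8,0,0,0,0,-1.8,0,0]'

```text
time_s: 9.12
tool_pos: [0.5604, 0.1178, 0.2186]
tool_rot: [180.0, -0.0, -3.5]
force: [0.5, -0.3, 0.5]
grip_width: 0.018
grasp_force: 0.0
```

Run:
```python
from h import *
o=env.get_obs();print(o["tool_pos"],o["tool_rot"],o["force"])
for n in("top","wrist"):
    im,_=snap(n,n+"5");hsv=cv2.cvtColor(im[:,:,::-1].copy(),cv2.COLOR_BGR2HSV)
    m=cv2.inRange(hsv,(0,170,120),(6,255,255))
    if n=="top": m[:,:170]=0;m[:,400:]=0
    c=max(cv2.findContours(m,cv2.RETR_EXTERNAL,cv2.CHAIN_APPROX_NONE)[0],key=cv2.contourArea);q=cv2.minEnclosingCircle(c);print(n,q,at(n,*q[0],.098))
```

```text
[0.56038863 0.11780362 0.2185787 ] [ 1.79986230e+02 -4.58137982e-03 -3.50161061e+00] [ 0.49697883 -0.29753844  0.49086568]
top ((217.5, 218.0), 6.576573371887207) [0.57339442 0.27121568 0.098     ]
wrist ((107.31507110595703, 228.98629760742188), 22.213958740234375) [0.57151581 0.26891182 0.098     ]
```

drive_tool --moves '[0.01,-0.9,0,0,0,0.03,-1.9,0,0,0,0.05,-2.9,0,0,0,0.06,-3.8,0,0,0,0.06,-3.8,1.0,0,0]'

```text
time_s: 9.85
tool_pos: [0.5724, 0.2753, 0.1803]
tool_rot: [-179.7, -0.2, -3.2]
force: [0.5, -0.9, -0.2]
grip_width: 0.0005
grasp_force: 0.0
```

drive_tool --moves '[0,0,0.6,0,0,0,0,1.2,0,0,0,0,1.7,0,0,0,0,1.7,0,0]'

```text
time_s: 10.35
tool_pos: [0.5709, 0.2686, 0.1082]
tool_rot: [179.9, 0.2, -3.5]
force: [-0.4, -0.5, -0.6]
grip_width: 0.0007
grasp_force: 0.0
```

drive_tool --moves '[0,0,0.15,0,0,0,0,0.3,0,0,0,0,0.45,0,0,0,0,0.6,0,0,0,0,0.6,0,0]'

```text
time_s: 10.98
tool_pos: [0.5728, 0.2697, 0.0872]
tool_rot: [-180.0, -0.1, -3.5]
force: [-0.1, 1.0, 2.2]
grip_width: 0.0001
grasp_force: 1.3
```

drive_tool --moves '[0,0,0.07,0,0,0,0,0.14,0,0,0,0,0.19,0,0,0,0,0.19,0,0,0,0,0.19,0,0]'

```text
time_s: 11.6
tool_pos: [0.5733, 0.27, 0.0833]
tool_rot: [-180.0, -0.2, -3.5]
force: [-6.0, -3.4, 21.7]
grip_width: 0.0003
grasp_force: 10.5
```

At 21.7 N the foot has met the bench after about 15 mm of travel. Letting go.

drive_tool --moves '[0,0,-0.1,0,0,0,0,-0.3,0,0,0,0,-1.2,0,0,0,0,-2.4,0,0,0,0,-3.6,0,0]'

```text
time_s: 12.22
tool_pos: [0.5718, 0.2692, 0.2237]
tool_rot: [180.0, 0.1, -3.5]
force: [1.1, 0.9, -0.5]
grip_width: 0.0002
grasp_force: 0.0
```

drive_tool --moves '[0,1.2,-1,0,0,0,2.4,-2,0,0,0,3.6,-2,0,0,0,4.8,-2,0,0,0,4.8,-2,0,0]'

```text
time_s: 12.85
tool_pos: [0.5607, 0.072, 0.3026]
tool_rot: [179.8, 0.0, -4.0]
force: [0.9, 0.6, -0.4]
grip_width: 0.0004
grasp_force: 0.0
```

Run:
```python
from h import *
o=env.get_obs();print(o["tool_pos"],o["force"],o["time_s"])
im,d=snap("wrist","w6")
snap("top","t6");a=cv2.imread("pics/t6.png")[160:300,160:340];a=cv2.resize(a,(450,350),interpolation=cv2.INTER_CUBIC)
b=cv2.resize(cv2.imread("pics/w6.png"),(345,259));c=np.zeros((350,795,3),np.uint8);c[:,:450]=a;c[:259,450:]=b
cv2.imwrite("pics/m6.png",c)
# cap height from depth
hsv=cv2.cvtColor(im[:,:,::-1].copy(),cv2.COLOR_BGR2HSV);m=cv2.inRange(hsv,(0,170,120),(6,255,255))
k=[c for c in cv2.findContours(m,cv2.RETR_EXTERNAL,cv2.CHAIN_APPROX_NONE)[0]]
k=max(k,key=cv2.contourArea);(u,v),r=cv2.minEnclosingCircle(k);O,D=ray("wrist",u,v);print("cap",u,v,r,O+D*d[int(v),int(u)])
```

```text
[0.56071057 0.07200487 0.30258067] [ 0.91466394  0.60392093 -0.39769823] 12.85
cap 112.17391204833984 208.5869598388672 16.18465805053711 [0.57044031 0.27474716 0.08531895]
```

View pics/m6.png

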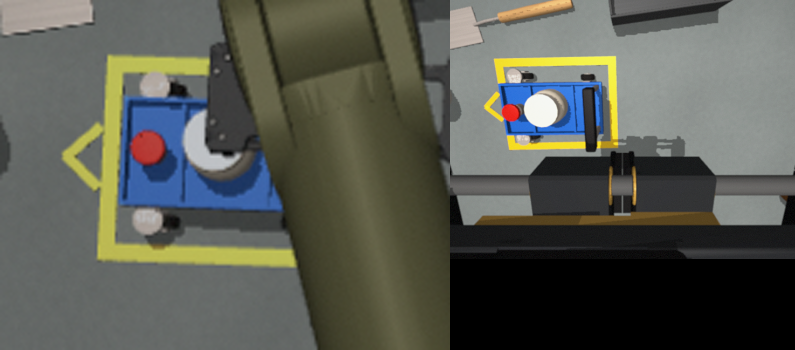

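The wrist view shows the caddy inside the tape, its castors trailing and the cap down about 13–15 mm. Nothing else has been disturbed.

```bash
python3 -c "
from cell import env
print(env.sign_off())"
```

```text
the job is handed in; nothing more can be done
None
```

I handed the job in at about 13 s: the caddy is parked squarely in the bay within about 3 mm, both castors trail straight, the brake cap is pressed about 15 mm down and released, and nothing else was disturbed.

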